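Hold a punch-guide block against the sprung stop of a punching jig

TASK

Lift the larger guide block (the one with the square wooden grip) and seat it fully home on the two pins of the jig's carriage, without dropping it. Then slide it and the carriage away from the open end until the block bears on the sprung stop plate, and keep pressing steadily with about 10 N, which pushes the plate in to the middle of its 20 mm travel (never right to its end), so that the leatherworker can lock the carriage: your program finishes while still holding the block pressed there. Leave the other loose things on the bench where they are.

Things in the scene. Friction and masses are not known exactly. Their poses are not given: they have to be found in the camera images.
- guide_block: Block to mount: aluminium plate 80 (x) x 110 (y) x 26 mm high; on its middle a wooden grip 36 (x) x 44 (y) mm, from 26 to 64 mm above the underside. Two vertical through holes, 13 mm wide, at y = +38 and -38 mm, x = 0. About 0.6 kg (varies). Origin: centre of the underside; z up. Same when turned half round: seats either way. Starts upright on the bench, left or right of the jig.
- jig: The punching jig, green-painted, fixed to the bench, placed and turned differently each time. Base plate 270 (x) x 150 (y) x 20 mm high, from x = -130 to +140 mm; green end block 75 mm high at x = 110 to 135 mm behind the stop plate. Origin: on the bench under it; x points along the slide from the open end towards the stop, z up.
- seat (a point): Middle of the top face of the steel carriage (70 x 96 mm, 12 mm thick), 36 mm above the bench; moves with the carriage. The guide block is seated when the centre of its underside is here and its x axis runs along the jig's x (either way round). Axes as the jig's.
- pin_a (a point): Tip of one brass carriage pin, 38 mm to +y of the seat's middle. Pins are 9 mm across, 20 mm tall from the carriage top (tip 56 mm above the bench), the top 8 mm tapering to 3 mm across.
- pin_b (a point): Tip of the other, equal pin, 38 mm to -y of the seat's middle.
- carriage (a joint): Travel of the carriage along the jig's x, 0 at the open end, up to 0.1 m. It slides with about 1 N of friction and stays where left. Starts at 0 to 0.025. A seated block first meets the stop plate at 0.070 and is rightly pressed at about 0.080.
- stop (a joint): How far the sprung stop plate is pushed in along the jig's x, 0 (out, at rest) to 0.020 m (end of travel). The spring gives 1 N per mm from zero: 0.010 is 10 N.
- stop_plate: Upright steel plate 10 (x) x 74 (y) mm, from 49.5 to 75.5 mm above the bench, on two sprung rods in front of the jig's end block; the block's long edge face bears on it. Body origin: at bench height below the middle of its front face; axes as the jig's. It moves in with joint stop.
- stop_face (a point): Middle of the stop plate's front face, 62.5 mm above the bench; at rest it is 50 mm to +x of the jig's origin.
- spare_block: Smaller guide block with a round wooden knob, 60 x 85 x 20 mm plate, 54 mm high in all; does not fit the pins. Leave alone. Origin: centre of underside.
- stain_bottle: White bottle, 52 mm across, 130 mm tall; leave alone. Origin: centre of underside.
- glue_jar: Amber jar with black cap, 64 mm across, 75 mm tall; leave alone. Origin: centre of underside.
- rivet_tray: Grey divided tray 100 x 140 x 30 mm; leave alone. Origin: centre of underside.
- mallet: Wooden mallet, head 52 mm across and 85 mm long, lying beyond the jig; leave alone. Origin: on the bench under the head.
- awl: Wooden-handled awl, about 150 mm long, lying; leave alone. Origin: on the bench under its middle.
- rivet_anvil: Plain steel disc, 56 mm across, 35 mm tall; leave alone. Origin: centre of underside.
There are look-alikes about, which are no part of the job. Leave any red look-alike of the guide_block alone.

How it is judged (in metres and radians):
On the way, in this order (a step that is already met when the one before it is completed fails the run):
1. the guide block is seated fully home on the carriage pins, the stop plate not yet pushed in (horizontal distance between guide_block and seat below 0.004 m and z of guide_block in the frame of seat between -0.0025 and 0.0025 m and angle between guide_block's own z axis and vertical below 0.06 rad and angle between the x axis of guide_block and the x axis of seat, either way round below 0.1 rad and value of joint stop below 0.003 m), for 0.2 s.
2. the seated block presses on the stop plate with 6 to 14 N (horizontal distance between guide_block and seat below 0.004 m and z of guide_block in the frame of seat between -0.0025 and 0.0025 m and angle between guide_block's own z axis and vertical below 0.06 rad and angle between the x axis of guide_block and the x axis of seat, either way round below 0.1 rad and value of joint stop between 0.006 and 0.014 m and contact force between guide_block and stop_plate between 6 and 14 N), for 0.5 s.
At the end, for the whole second after the job is handed in: Block home on the carriage (within 2.5 mm in height, 4 mm off centre, 0.10 rad of turn, 0.06 rad of tilt), pressing the stop plate with 6 to 14 N (plate in by 6 to 14 mm), still (under 10 mm/s), the fingers on it with over 2 N (all of step 2 and contact force between the fingers and guide_block above 2 N and linear speed of guide_block below 0.01 m/s); the arm keeps its last pose, push and grip.
It fails at once if the stop plate is driven to the end of its travel (beyond 18.5 mm) (value of joint stop above 0.0185 m).
It fails at once if the guide block is dropped (faster than 0.45 m/s with no finger on it) (linear speed of guide_block above 0.45 m/s and contact force between the fingers and guide_block below 0.2 N).
It fails at once if another loose thing on the bench is moved by more than 30 mm (distance of any of spare_block, stain_bottle, glue_jar, rivet_tray, mallet, awl, rivet_anvil from where it was at the start of the episode above 0.03 m).
It also fails if it takes over 46 s, if anything falls off the work surface, if the arm or the gripper's body presses on something with over 40 N, if the wrist force passes 120 N, or if a joint passes its speed limit or range.

ROBOT

A 6-joint arm with a two-finger parallel gripper is mounted at the origin on the work surface. World frame = base frame: x ahead of the robot, y to its left, z up, the work surface at z = 0. Lengths are in m, angles in degrees, forces in N, time in s.
With the tool pointing down it reaches from about 0.3 to 0.75 m from the base axis. Payload 8.5 kg.
Tool frame: the origin (TCP) lies at the very end of the fingers, on their centre line; the grasp point (between the pads) lies 19 mm behind it; z points along the fingers, y is the line along which they close (so a half turn about z gives the same grasp; the last joint's range is limited). The gripper opens to 85 mm and grips with 20 to 120 N. Pads are 22 mm wide; open, the fingers measure 114 mm over their backs; the gripper's body (76 mm by 85 mm) begins 54 mm behind the grasp point. The pads swing forward as they close: fully open they stand 13 mm farther back than shut.
Start: joints at [-84.7, 21.807, 74.336, -0, 83.858, -12.336], TCP at [0.167, -0.524, 0.231] pointing down, gripper open.
Joint ranges: [-178.18, 178.18], [-50.72, 133.34], [12.68, 142.11], [-81.47, 261.47], [9.98, 163.14], [-165.26, 165.26]. Speed limits (degrees/s): [136.94, 136.94, 180, 180, 180, 180].

INTERFACE

Orientations are given as a 3x3 rotation matrix whose columns are the frame's x, y, z axes.
In Python, from rig import env, imaging gives the robot as it stands. The module is installed in compiled form; this text tells all that it offers.
- The arm moves only by the tool arm_command, never from a script. Its arguments are lists of equal length, an entry for each row: "turn": the turn, a rotation vector about the tool's x, y, z in units of 5 degrees (1.0 is 5 degrees), a list of three; "xyz": the shift along the tool's x, y, z in units of 50 mm (1.0 is 50 mm), a list of three; "claw": the finger opening in mm, from 0 to 85.4. A call has 1 to 12 rows; each row shifts and turns the commanded pose from where the row before left it, along the tool's axes as they then stand; what a row does not reach is not made up. A row lasts 1/10 s, in which the tool goes at most 50 mm and 8.59 degrees, less where a joint would pass 70% of its speed; a pose out of reach is approached as far as the arm can. A call is refused whole if a number of a shift passes 1 or a number of a turn 1, either way. A call with a gripper value outside its range is refused whole. The fingers move at their own pace and stop on an object; "squeeze" is the grip in N (left out, the last holds). Time passes only in rows, so rows that do not move let the fingers close. It gives the time, the measured TCP pose, the force, the opening and the grip force at its end, in the units of the state.
- env.observe(): the state, without advancing time (a new reading comes with each control period).
- imaging.get_image(name): name is "scene" or "top"; returns (picture, depth): 384x512x3 uint8, blue, green, red; 384x512 float32, m along the optical axis (not along the pixel's ray), 0 where there is no reading.
- imaging.camera_info(name): a dict with "camera_matrix" (3x3 intrinsics, pixels), "rvec" (rotation vector, rad) and "tvec" (3), from world to camera coordinates, as OpenCV has them. Camera axes: x right, y down, z forward; pixel columns grow to the right and rows downward; lengths in m; the calibration is good to about 2 mm. A picture is of the moment at which its call begins. camera_info takes no time and is no camera call.
- env.close_job(): hands the job in; it is judged then, once.
The state is a dict: "time_s": time; "q": joint angles; "qvel": joint speeds; "joint_efforts": joint torques, N m; "position": TCP position; "tool_rot": TCP orientation; "ft_force": force on the tool from outside, world axes, zero at the start; "wrist_torque": the same for the moment, N m; "grip_width": finger opening in m; "gripper_force": force on a finger pad.
Only numpy, scipy, OpenCV 4.12 (cv2) and the standard library are available. Lean on these libraries where they do the work, as an engineer would, in place of code of your own. Each camera call takes 0.05 s, during which the arm holds its last target. There are 200 camera calls.

## Working session

There is one attempt and no reset: what is moved stays moved. The work goes in short steps, Python scripts to look and compute and a tool call to move; the robot and the scene stay as the last step left them, time stands still between calls to the robot, and variables do not carry over. Pictures are saved under pics/ and viewed, at most 10 in all, crops included, and the job is handed in when it is done.

Besides the shell and the picture viewer there is one more tool, called in YAML: its name, and indented under it one key for each argument. arm_command: Moves the arm, as the interface text tells. Its arguments: {"type":"object","properties":{"turn":{"type":"array"},"xyz":{"type":"array"},"claw":{"type":"array"},"squeeze":{"type":"number"}},"required":["turn","xyz","claw"]}

```bash
mkdir -p pics
cat > h.py <<'E'
import numpy as np, cv2
from rig import env, imaging
def cam(n):
    i=imaging.camera_info(n); R=cv2.Rodrigues(np.array(i["rvec"],float))[0]
    return np.array(i["camera_matrix"],float),R,np.array(i["tvec"],float).ravel()
def ray(n,uv,z):
    K,R,t=cam(n); uv=np.atleast_2d(uv).astype(float)
    d=(np.linalg.inv(K)@np.c_[uv,np.ones(len(uv))].T).T@R; c=-R.T@t
    return c+d*((z-c[2])/d[:,2])[:,None]
def cloud(n,depth):
    K,R,t=cam(n); v,u=np.indices(depth.shape)
    p=np.stack([(u-K[0,2])/K[0,0]*depth,(v-K[1,2])/K[1,1]*depth,depth],-1)
    return (p-t)@R
E
python3 - <<'E'
from h import *
ims=[]
for n in("scene","top"):
    im,d=imaging.get_image(n); cv2.imwrite(f"pics/{n}0.png",im); np.savez(f"{n}0.npz",im=im,d=d)
    K,R,t=cam(n); print(n,K.round(1).tolist(),(-R.T@t).round(3),R[2].round(2))
E
```

```text
scene [[375.7, 0.0, 258.4], [0.0, 375.7, 195.4], [0.0, 0.0, 1.0]] [ 0.921 -0.532  1.029] [-0.32  0.45 -0.83]
top [[430.4, 0.0, 255.2], [0.0, 430.4, 191.8], [0.0, 0.0, 1.0]] [ 0.414 -0.029  1.243] [ 0.12 -0.01 -0.99]
```

View pics/scene0.png

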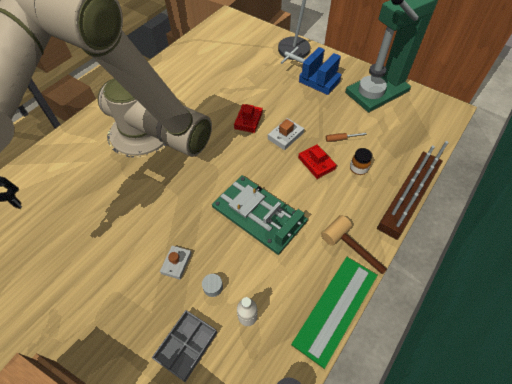

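View pics/top0.png

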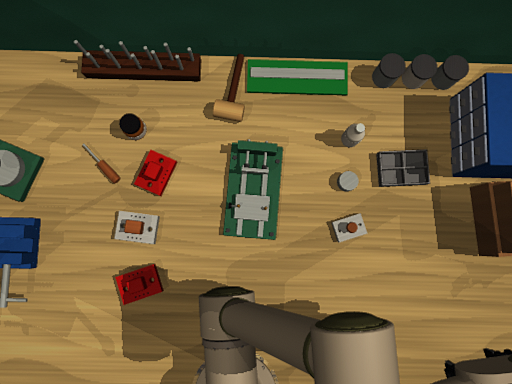

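The top view shows two bare-metal blocks: one at about (134,228) with a square wooden grip, one at (348,228) with a small round knob, which is the spare. The red look-alikes are at (155,172) and (138,284). The jig is near (253,190), with its open end towards the robot. The block at (134,228) fits the description, so I'll confirm it in an enlarged crop while I measure.

```bash
cat > m.py <<'E'
from h import *
z=np.load("top0.npz"); im,d=z["im"],z["d"]; P=cloud("top",d); H=P[...,2]; hsv=cv2.cvtColor(im,cv2.COLOR_BGR2HSV)
def comp(mask,box,name,zz=None):
    m=np.zeros(mask.shape,np.uint8); x0,y0,x1,y1=box; m[y0:y1,x0:x1]=mask[y0:y1,x0:x1]
    c=max(cv2.findContours(m,cv2.RETR_EXTERNAL,cv2.CHAIN_APPROX_NONE)[0],key=cv2.contourArea)
    hz=np.median(H[m>0]); pts=ray("top",c[:,0],zz if zz else hz)[:,:2]
    r=cv2.minAreaRect((pts*1000).astype(np.float32)); print(name,"z",hz.round(4),"rect",np.round(r[0],1),np.round(r[1],1),round(r[2],1)); return r
b=(95,195,180,260)
comp((H>.018)&(H<.035),b,"plate",.026); comp(H>.05,b,"grip",.064); comp(H>.015,b,"all")
j=(215,130,295,250)
S,V=hsv[...,1],hsv[...,2]
green=(hsv[...,0]>55)&(hsv[...,0]<95)&(S>60)
comp(green&(H>.010)&(H<.028),j,"jigbase",.020)
comp((S<60)&(V>90)&(H>.028)&(H<.045),(225,185,280,225),"carriage",.036)
comp((H>.060),(225,130,290,160),"endblock",.075)
for v in range(140,240,6): print(v,[int(x*1000) for x in H[v,222:286:4]])
A=cv2.resize(im[195:260,95:180],None,fx=6,fy=6,interpolation=cv2.INTER_CUBIC)[:,:400]; B=cv2.resize(im[135:245,218:290],None,fx=5,fy=5,interpolation=cv2.INTER_CUBIC)
C=np.zeros((560,780,3),np.uint8); C[:A.shape[0],:A.shape[1]]=A; C[:B.shape[0],410:410+B.shape[1]]=B; cv2.imwrite("pics/crop.png",C)
E
python3 m.py
```

```text
plate z 0.0258 rect [450.6 289.7] [112.8  79.9] 83.8
grip z 0.0636 rect [450.5 288.6] [46.6 35.6] 83.6
all z 0.0267 rect [450.5 289.4] [112.9  79.8] 83.8
jigbase z 0.0191 rect [562.7 -35. ] [147.5 266.6] 86.4
carriage z 0.0352 rect [515.3 -32.7] [97.6 74.6] 83.7
endblock z 0.0735 rect [679.2 -44.2] [ 44.2 108.8] 6.4
140 [0, -2, 1, 5, 75, 73, -1, 59, 0, 0, 1, -4, 2, -1, -2, 1]
146 [0, 0, 0, 18, 72, 70, 72, 74, 73, 73, 73, 76, 74, 73, 18, 0]
152 [-2, 0, 0, 18, 21, 23, 29, 38, 42, 50, 51, 64, 64, 64, 16, 18]
158 [3, 1, 2, 20, 18, 24, 57, 21, 17, 17, 16, 62, 22, 19, 22, 16]
164 [-4, -7, 16, 17, 18, 21, 64, 18, 18, 16, 19, 15, 13, 16, 18, 0]
170 [-2, -3, 20, 19, 20, 68, 74, 72, 75, 75, 70, 75, 18, 22, 18, 1]
176 [0, 0, 20, 17, 19, 27, 26, 20, 13, 18, 19, 22, 20, 21, 17, -4]
182 [-2, -2, 18, 20, 17, 28, 20, 15, 20, 20, 20, 23, 17, 19, 16, -5]
188 [-2, -1, 19, 20, 21, 27, 18, 21, 17, 19, 24, 25, 18, 18, 17, 2]
194 [2, 0, 21, 19, 36, 36, 35, 20, 20, 20, 25, 18, 17, 16, 20, -3]
200 [0, -6, 21, 20, 37, 35, 32, 36, 39, 39, 35, 34, 20, 18, 21, -2]
206 [1, 15, 29, 29, 50, 38, 39, 36, 31, 34, 32, 34, 16, 19, 21, -3]
212 [-3, 19, 19, 21, 37, 30, 32, 30, 39, 37, 36, 38, 14, 23, 0, 0]
218 [1, 19, 20, 19, 33, 33, 36, 33, 39, 34, 33, 34, 13, 21, -2, -3]
224 [-1, 15, 18, 19, 23, 28, 19, 1243, 19, 20, 23, 22, 23, 16, -1, 1]
230 [0, 24, 23, 17, 29, 21, 17, 16, 18, 25, 22, 21, 20, 21, -1, -1]
236 [-1, 2, -1, -1, 23, 17, 18, 20, 22, 16, 23, 19, 16, 22, -2, 0]
```

View pics/crop.png

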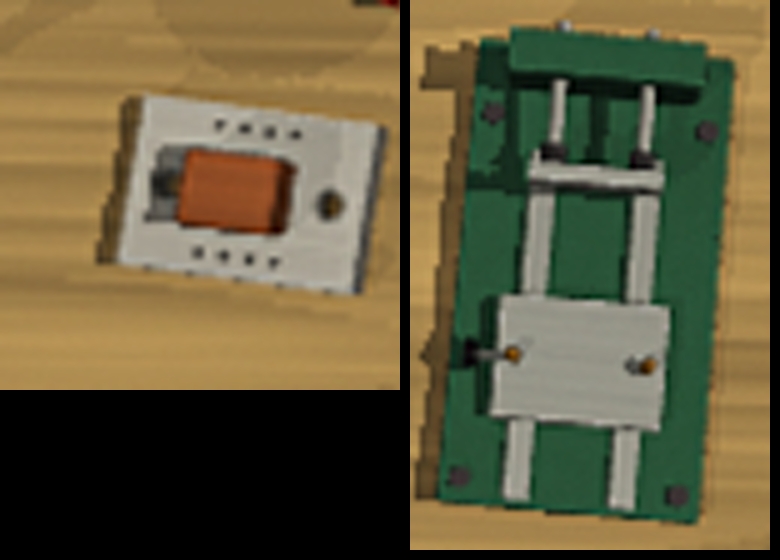

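The crop confirms it: the block at (134,228) is bare aluminium with a square wooden grip and two holes. The carriage's two brass pins show at about (239,206) and (266,208). Next I measure the pins in both views and work out the approach.

```bash
cat > pins.py <<'E'
from h import *
def pins(n,f):
    z=np.load(f); im=z["im"]; hsv=cv2.cvtColor(im,cv2.COLOR_BGR2HSV)
    K,R,t=cam(n); out=[]
    for g in ((.519,.006),(.511,-.070)):
        u=cv2.projectPoints(np.array([[g[0],g[1],.05]]),cv2.Rodrigues(R)[0],t,K,None)[0].ravel()
        m=(hsv[...,0]>8)&(hsv[...,0]<30)&(hsv[...,1]>110); v,uu=np.nonzero(m)
        k=np.hypot(uu-u[0],v-u[1])<9; w=hsv[v[k],uu[k],1].astype(float)
        c=np.array([np.average(uu[k],weights=w),np.average(v[k],weights=w)]) if k.any() else u*np.nan
        print(n,u.round(1),k.sum(),c.round(1),ray(n,c,.049)[0].round(4)); out.append(c)
    return out
E
python3 - <<'E'
from pins import *
a=pins("top","top0.npz");b=pins("scene","scene0.npz")
p=[ray("top",c,.049)[0] for c in a]; dd=p[0]-p[1]; print("dist",np.hypot(*dd[:2]),"x-axis angle",np.degrees(np.arctan2(dd[1],dd[0]))-90,"mid",(p[0]+p[1])/2)
z=np.load("top0.npz");im,d=z["im"],z["d"];H=cloud("top",d)[...,2]
hsv=cv2.cvtColor(im,cv2.COLOR_BGR2HSV)
# jig base side edges
P=[]
g=(hsv[...,0]>55)&(hsv[...,0]<95)&(hsv[...,1]>60)
for side in(0,1):
    q=[]
    for v in range(160,232):
        u=np.nonzero(g[v,215:295])[0]+215
        q.append((u.min() if side==0 else u.max(),v))
    w=ray("top",q,.02)[:,:2].astype(np.float32); l=cv2.fitLine(w,cv2.DIST_HUBER,0,.001,.001).ravel(); print("edge",np.degrees(np.arctan(l[1]/l[0])),l[2:]); 
s=env.observe(); print(s["time_s"],s["position"],np.round(s["tool_rot"],3),s["grip_width"],s["ft_force"],s["q"])
E
```

```text
top [237.9 204.2] 6 [237.9 205.5] [0.5156 0.0059 0.049 ]
top [265.2 207.8] 7 [265. 208.] [ 0.5106 -0.0695  0.049 ]
scene [254.9 189.1] 45 [257.7 185.1] [0.517  0.0241 0.049 ]
scene [238.3 204.4] 7 [238.4 206.3] [ 0.5148 -0.0748  0.049 ]
dist 0.07555201660778522 x-axis angle -3.7690939531604926 mid [ 0.5130922 -0.0318041  0.049    ]
edge -3.5160356 [0.5389097  0.03910467]
edge -3.4106672 [ 0.54992616 -0.10608874]
0.1 [ 0.16660695 -0.5238743   0.23076355] [[ 0.953  0.303 -0.   ]
 [ 0.303 -0.953  0.001]
 [ 0.    -0.001 -1.   ]] 0.08531801591777134 [-0.09816289 -1.01084829 -0.56264991] [-8.46994372e+01  2.18378348e+01  7.43809821e+01 -2.68757495e-04
  8.38576695e+01 -1.23349603e+01]
```

The seat is at about (0.5135, -0.032) with the jig's x axis at about -3.5°. The block is at (0.4505, 0.289) with its x axis at -6.2°. I'll turn the tool by about 66°, then travel to a hover over the block.

arm_command:
  turn:
    - [0,0,-1]
    - [0,0,-1]
    - [0,0,-1]
    - [0,0,-1]
    - [0,0,-1]
    - [0,0,-1]
    - [0,0,-1]
    - [0,0,-1]
    - [0,0,-1]
    - [0,0,-1]
    - [0,0,-1]
    - [0,0,-1]
  xyz:
    - [0,0,0]
    - [0,0,0]
    - [0,0,0]
    - [0,0,0]
    - [0,0,0]
    - [0,0,0]
    - [0,0,0]
    - [0,0,0]
    - [0,0,0]
    - [0,0,0]
    - [0,0,0]
    - [0,0,0]
  claw: [85,85,85,85,85,85,85,85,85,85,85,85]

```text
time_s: 1.3
position: [0.1666, -0.524, 0.2309]
tool_rot: [[0.211, 0.978, -0.0], [0.978, -0.211, 0.001], [0.001, -0.0, -1.0]]
ft_force: [0.0, -0.1, 0.3]
grip_width: 0.0849
gripper_force: 0.0
```

arm_command:
  turn:
    - [0,0,-1]
    - [0,0,-0.24]
    - [0,0,0]
    - [0,0,0]
    - [0,0,0]
    - [0,0,0]
    - [0,0,0]
    - [0,0,0]
    - [0,0,0]
    - [0,0,0]
    - [0,0,0]
    - [0,0,0]
  xyz:
    - [0,0,0]
    - [0,0,0]
    - [0.55,0.5,0]
    - [0.55,0.5,0]
    - [0.55,0.5,0]
    - [0.55,0.5,0]
    - [0.55,0.5,0]
    - [0.55,0.5,0]
    - [0.55,0.5,0]
    - [0.55,0.5,0]
    - [0.55,0.5,0]
    - [0.7,0,0]
  claw: [85,85,85,85,85,85,85,85,85,85,85,85]

```text
time_s: 2.5
position: [0.4226, -0.2667, 0.2308]
tool_rot: [[0.108, 0.994, 0.0], [0.994, -0.108, 0.0], [0.0, 0.0, -1.0]]
ft_force: [-1.5, -0.2, -0.6]
grip_width: 0.0849
gripper_force: 0.0
```

arm_command:
  turn:
    - [0,0,0]
    - [0,0,0]
    - [0,0,0]
    - [0,0,0]
    - [0,0,0]
    - [0,0,0]
    - [0,0,0]
    - [0,0,0]
    - [0,0,0]
    - [0,0,0]
    - [0,0,0]
    - [0,0,0]
  xyz:
    - [0.74,0,0]
    - [0.74,0,0]
    - [0.74,0,0]
    - [0.74,0,0]
    - [0.74,0,0]
    - [0.74,0,0]
    - [0.74,0,0]
    - [0.74,0,0]
    - [0.74,0,0]
    - [0.74,0,0]
    - [0.74,0,0]
    - [0.74,0,0]
  claw: [85,85,85,85,85,85,85,85,85,85,85,85]

```text
time_s: 3.7
position: [0.4682, 0.1756, 0.2312]
tool_rot: [[0.109, 0.994, -0.0], [0.994, -0.109, -0.0], [-0.0, -0.0, -1.0]]
ft_force: [0.6, -0.3, 0.3]
grip_width: 0.0849
gripper_force: 0.0
```

arm_command:
  turn:
    - [0,0,0]
    - [0,0,0]
    - [0,0,0]
    - [0,0,0]
    - [0,0,0]
    - [0,0,0]
    - [0,0,0]
    - [0,0,0]
    - [0,0,0]
    - [0,0,0]
  xyz:
    - [0.74,-0.2,0]
    - [0.74,-0.2,0]
    - [0.74,-0.2,0]
    - [0,0,0.5]
    - [0,0,0.5]
    - [0,0,0.5]
    - [0,0,0.5]
    - [0,0,0.5]
    - [0,0,0]
    - [0,0,0]
  claw: [85,85,85,85,85,85,85,85,85,85]

```text
time_s: 4.7
position: [0.4506, 0.2877, 0.1068]
tool_rot: [[0.108, 0.994, -0.0], [0.994, -0.108, -0.0], [-0.0, -0.0, -1.0]]
ft_force: [0.5, -0.9, 0.5]
grip_width: 0.0845
gripper_force: 0.0
```

Run:
```python
from h import *
im,d=imaging.get_image("scene"); K,R,t=cam("scene"); np.savez("s1.npz",im=im,d=d)
s=env.observe(); print(s["position"])
u=cv2.projectPoints(np.array([[.45,.29,.06]]),cv2.Rodrigues(R)[0],t,K,None)[0].ravel().astype(int)
c=im[u[1]-50:u[1]+50,u[0]-60:u[0]+60]; cv2.imwrite("pics/s1.png",cv2.resize(c,None,fx=5,fy=5,interpolation=cv2.INTER_CUBIC))
```

```text
[0.45099437 0.28780731 0.10742766]
```

View pics/s1.png

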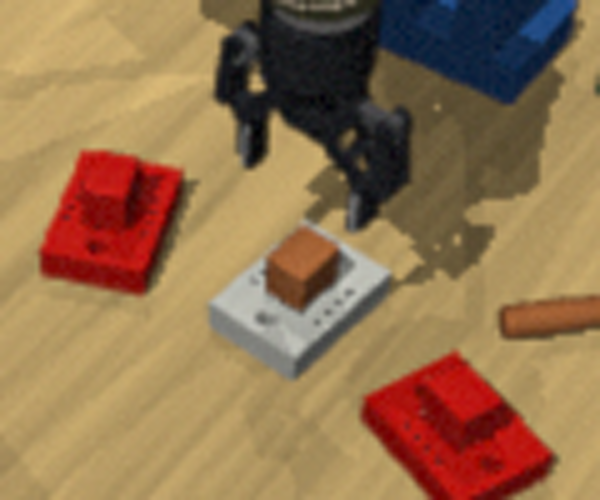

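The crop shows the open fingers above the square grip, at about (305,265), with the pads facing its two long sides. The red look-alikes are clear of them. Now I go down and grip.

arm_command:
  turn:
    - [0,0,0]
    - [0,0,0]
    - [0,0,0]
    - [0,0,0]
    - [0,0,0]
    - [0,0,0]
    - [0,0,0]
    - [0,0,0]
    - [0,0,0]
    - [0,0,0]
    - [0,0,0]
    - [0,0,0]
  xyz:
    - [0.02,0,0.4]
    - [0.02,0,0.4]
    - [0,0,0.4]
    - [0,0,0.26]
    - [0,0,0]
    - [0,0,0]
    - [0,0,0]
    - [0,0,0]
    - [0,0,0]
    - [0,0,0]
    - [0,0,0]
    - [0,0,0]
  claw: [85,85,85,85,85,30,30,30,30,30,30,30]
  squeeze: 60

```text
time_s: 5.95
position: [0.4508, 0.2898, 0.0343]
tool_rot: [[0.107, 0.994, 0.001], [0.994, -0.107, 0.001], [0.001, 0.001, -1.0]]
ft_force: [-3.0, -0.1, 7.0]
grip_width: 0.0352
gripper_force: 61.8
```

arm_command:
  turn:
    - [0,0,0]
    - [0,0,0]
    - [0,0,0]
    - [0,0,0]
    - [0,0,0]
    - [0,0,0]
    - [0,0,-0.54]
    - [0,0,0]
    - [0,0,0]
  xyz:
    - [0,0,-0.1]
    - [0,0,-0.3]
    - [0,0,-0.4]
    - [0,0,-0.4]
    - [0,0,-0.4]
    - [0,0,-0.4]
    - [0,0,-0.3]
    - [0,0,-0.1]
    - [0,0,0]
  claw: [30,30,30,30,30,30,30,30,30]

```text
time_s: 6.85
position: [0.4504, 0.2895, 0.1533]
tool_rot: [[0.062, 0.998, -0.0], [0.998, -0.062, -0.0], [-0.0, -0.0, -1.0]]
ft_force: [-0.3, 0.0, -7.0]
grip_width: 0.035
gripper_force: 61.4
```

arm_command:
  turn:
    - [0,0,0]
    - [0,0,0]
    - [0,0,0]
    - [0,0,0]
    - [0,0,0]
    - [0,0,0]
    - [0,0,0]
    - [0,0,0]
    - [0,0,0]
    - [0,0,0]
    - [0,0,0]
    - [0,0,0]
  xyz:
    - [-0.3,0.08,0]
    - [-0.6,0.16,0]
    - [-0.7,0.18,0]
    - [-0.7,0.18,0]
    - [-0.7,0.18,0]
    - [-0.7,0.18,0]
    - [-0.7,0.18,0]
    - [-0.7,0.18,0]
    - [-0.6,0.16,0]
    - [-0.4,0.1,0]
    - [-0.24,0.06,0]
    - [0,0,0]
  claw: [30,30,30,30,30,30,30,30,30,30,30,30]

```text
time_s: 8.05
position: [0.5131, -0.0333, 0.1525]
tool_rot: [[0.063, 0.998, -0.001], [0.998, -0.063, 0.0], [0.0, -0.001, -1.0]]
ft_force: [0.0, 0.5, -7.5]
grip_width: 0.0351
gripper_force: 61.1
```

Run:
```python
from h import *
for n in("scene","top"):
    im,d=imaging.get_image(n); np.savez(n+"2.npz",im=im,d=d)
    if n=="scene": a=im[110:260,190:330]
    else: a=im[120:260,180:320]
    cv2.imwrite(f"pics/{n}2.png",cv2.resize(a,None,fx=4,fy=4,interpolation=cv2.INTER_CUBIC))
s=env.observe(); print(s["time_s"],s["position"],np.round(s["tool_rot"],3).tolist(),s["ft_force"])
```

```text
8.15 [ 0.51282797 -0.03141934  0.15281603] [[0.061, 0.998, -0.001], [0.998, -0.061, 0.001], [0.001, -0.001, -1.0]] [-0.56186713  0.03287    -6.83333998]
```

View pics/scene2.png

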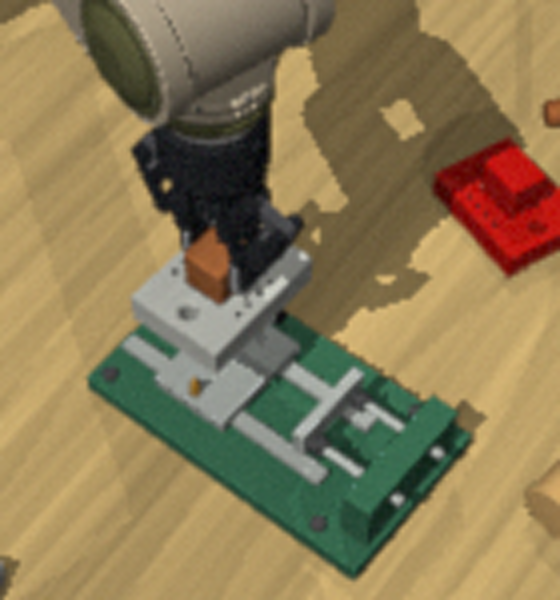

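View pics/top2.png

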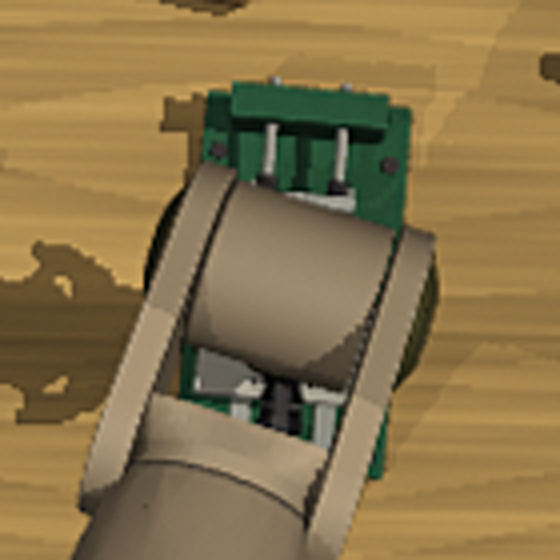

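The block hangs level over the carriage. In the scene crop its front hole is at (186,312), and pin_b is below it at (195,387). I'll compare hole and pin within the same camera.

Run:
```python
from h import *
im=np.load("scene2.npz")["im"]; g=cv2.cvtColor(im,cv2.COLOR_BGR2GRAY).astype(float); hsv=cv2.cvtColor(im,cv2.COLOR_BGR2HSV)
print(g[182:195,229:245].astype(int))
w=np.clip(150-g[184:193,231:243],0,None); v,u=np.indices(w.shape)
c=np.array([231+(u*w).sum()/w.sum(),184+(v*w).sum()/w.sum()]); h=ray("scene",c,.1445)[0]; print("hole",c,h)
for f in("scene0.npz","scene2.npz"):
    H=cv2.cvtColor(np.load(f)["im"],cv2.COLOR_BGR2HSV); m=(H[...,0]>8)&(H[...,0]<30)&(H[...,1]>90); v,u=np.nonzero(m[198:214,230:248]); print(sorted(zip(v+198,u+230)))
    print(H[200:213,232:246,1])
s=env.observe(); R=np.array(s["tool_rot"]); print("tool-derived hole", s["position"]-R[:,0]*.038)
```

```text
[[169 167 167 169 170 172 167 168 159 132  99  78  75  74  73  77]
 [167 168 168 173 172 169 167 168 171 173 165 118  84  77  76  77]
 [167 168 170 170 166 167 172 173 175 175 173 167 135 109  83  77]
 [171 172 170 169 169 171 171 174 179 181 174 174 173 165 122  88]
 [172 171 170 169 171 161 149 146 155 172 171 173 175 171 166 140]
 [174 172 169 172 169 136  99 108 126 138 145 169 172 171 171 170]
 [167 172 173 175 170 134  85 103 124 133 150 171 169 172 171 172]
 [143 161 171 172 170 149 113 103 127 137 160 175 173 169 171 170]
 [130 136 155 173 177 172 166 155 158 169 171 172 171 171 171 171]
 [132 132 134 148 161 169 171 173 173 173 172 172 170 171 171 170]
 [130 131 133 132 135 156 170 172 174 172 174 173 171 172 169 170]
 [114 128 131 130 132 132 144 155 173 175 172 170 170 170 170 169]
 [ 88 108 123 129 131 131 130 134 152 167 173 172 171 172 171 170]]
hole [235.9771529  187.98769772] [ 0.51145311 -0.07427498  0.1445    ]
[(np.int64(205), np.int64(238)), (np.int64(205), np.int64(239)), (np.int64(206), np.int64(238)), (np.int64(206), np.int64(239)), (np.int64(207), np.int64(238
[... 1248 characters left out ...]
   8  10  11   7  10  11   8  10   7  14  14  10  11]
 [ 10  11  12  10  11   5  15   7   8   7  12  12  11  12]
 [ 10  10   7  10   8  20  78  24  10  10  13  11  11   8]
 [ 11   8   8  11  10  52 157 128   3  10   9  10  10  11]
 [ 10  10  11  10  13  80 182 168  34   9   9  10  11   8]
 [ 13   7  14   8  10  81 184 160  34   8   8  10  13   8]
 [ 35  10   7   8   8  65 134 104  13  10  10   8  13   8]
 [103  48  13   9   8  10  23  24   8   6  10  11  10   8]
 [124 111  70  34   9   8  15  10   8   8   7  10  13   7]
 [121 122 108  99  54  11   6  10  10   8   5   6   8   7]
 [118 118 130 126 113  71  13   9   9   7   8   5  10  10]]
tool-derived hole [ 0.51051633 -0.06934895  0.15279099]
```

In the scene view the hole and pin agree to about 1 mm, so I lower to just above the pins and then go down slowly, watching the force.

arm_command:
  turn:
    - [0,0,0]
    - [0,0,0]
    - [0,0,0]
    - [0,0,0]
    - [0,0,0]
    - [0,0,0]
    - [0,0,0]
    - [0,0,0]
    - [0,0,0]
    - [0,0,0]
  xyz:
    - [0,0,0.2]
    - [0,0,0.3]
    - [0,0,0.3]
    - [0,0,0.2]
    - [0,0,0.1]
    - [0,0,0.06]
    - [0,0,0.06]
    - [0,0,0.06]
    - [0,0,0.06]
    - [0,0,0]
  claw: [30,30,30,30,30,30,30,30,30,30]

```text
time_s: 9.15
position: [0.5132, -0.0318, 0.0861]
tool_rot: [[0.06, 0.998, -0.0], [0.998, -0.06, 0.0], [0.0, -0.0, -1.0]]
ft_force: [-0.1, 0.4, -7.3]
grip_width: 0.0347
gripper_force: 61.1
```

arm_command:
  turn:
    - [0,0,0]
    - [0,0,0]
    - [0,0,0]
    - [0,0,0]
  xyz:
    - [0,0,0.05]
    - [0,0,0.05]
    - [0,0,0.05]
    - [0,0,0]
  claw: [30,30,30,30]

```text
time_s: 9.55
position: [0.5135, -0.0321, 0.0786]
tool_rot: [[0.061, 0.998, 0.0], [0.998, -0.061, -0.0], [-0.0, 0.0, -1.0]]
ft_force: [0.8, -2.0, -8.2]
grip_width: 0.0349
gripper_force: 61.0
```

arm_command:
  turn:
    - [0,0,0]
    - [0,0,0]
    - [0,0,0]
    - [0,0,0]
    - [0,0,0]
  xyz:
    - [0,0,0.05]
    - [0,0,0.05]
    - [0,0,0.04]
    - [0,0,0.02]
    - [0,0,0]
  claw: [30,30,30,30,30]

```text
time_s: 10.05
position: [0.5134, -0.032, 0.0707]
tool_rot: [[0.06, 0.998, 0.0], [0.998, -0.06, -0.0], [-0.0, 0.0, -1.0]]
ft_force: [1.4, -5.2, -6.5]
grip_width: 0.0349
gripper_force: 61.2
```

A steady -5 N along y shows the pins rubbing. I shift 1 mm towards -y and go down until the force shows contact.

arm_command:
  turn:
    - [0,0,0]
    - [0,0,0]
    - [0,0,0]
    - [0,0,0]
  xyz:
    - [-0.03,0,0]
    - [0,0,0.01]
    - [0,0,0.01]
    - [0,0,0]
  claw: [30,30,30,30]

```text
time_s: 10.45
position: [0.5135, -0.033, 0.0703]
tool_rot: [[0.06, 0.998, 0.001], [0.998, -0.06, 0.0], [0.0, 0.001, -1.0]]
ft_force: [0.7, 0.7, 2.3]
grip_width: 0.0349
gripper_force: 62.2
```

Seated: the contact force is up and the height is as predicted. I hold briefly, then slide along the tool's y axis (the jig's x).

arm_command:
  turn:
    - [0,0,0]
    - [0,0,0]
    - [0,0,0]
    - [0,0,0]
    - [0,0,0]
    - [0,0,0]
    - [0,0,0]
    - [0,0,0]
    - [0,0,0]
    - [0,0,0]
  xyz:
    - [0,0,0]
    - [0,0,0]
    - [0,0.06,0]
    - [0,0.1,0]
    - [0,0.14,0]
    - [0,0.14,0]
    - [0,0.14,0]
    - [0,0.14,0]
    - [0,0.08,0]
    - [0,0,0]
  claw: [30,30,30,30,30,30,30,30,30,30]

```text
time_s: 11.45
position: [0.5541, -0.0356, 0.0703]
tool_rot: [[0.06, 0.998, 0.002], [0.998, -0.06, 0.0], [0.0, 0.002, -1.0]]
ft_force: [1.0, 2.6, 6.1]
grip_width: 0.0352
gripper_force: 62.7
```

arm_command:
  turn:
    - [0,0,0]
    - [0,0,0]
    - [0,0,0]
    - [0,0,0]
    - [0,0,0]
    - [0,0,0]
  xyz:
    - [0,0.06,0]
    - [0,0.06,0]
    - [0,0.06,0]
    - [0,0.06,0]
    - [0,0.04,0]
    - [0,0,0]
  claw: [30,30,30,30,30,30]

```text
time_s: 12.05
position: [0.5677, -0.0365, 0.0703]
tool_rot: [[0.06, 0.998, 0.002], [0.998, -0.06, -0.0], [0.0, 0.002, -1.0]]
ft_force: [1.5, 2.3, 5.0]
grip_width: 0.0351
gripper_force: 62.6
```

arm_command:
  turn:
    - [0,0,0]
    - [0,0,0]
    - [0,0,0]
    - [0,0,0]
  xyz:
    - [0,0.04,0]
    - [0,0.04,0]
    - [0,0,0]
    - [0,0,0]
  claw: [30,30,30,30]

```text
time_s: 12.45
position: [0.5713, -0.0367, 0.0703]
tool_rot: [[0.06, 0.998, 0.001], [0.998, -0.06, -0.0], [0.0, 0.001, -1.0]]
ft_force: [-1.1, 1.8, 6.0]
grip_width: 0.0352
gripper_force: 62.8
```

Run:
```python
from h import *
im,d=imaging.get_image("scene"); cv2.imwrite("pics/s3.png",cv2.resize(im[120:260,200:330],None,fx=4,fy=4,interpolation=cv2.INTER_CUBIC))
s=env.observe(); print(s["position"],s["ft_force"])
```

```text
[ 0.57129081 -0.03668581  0.07031568] [-0.68086718  0.91465248  5.96598263]
```

View pics/s3.png

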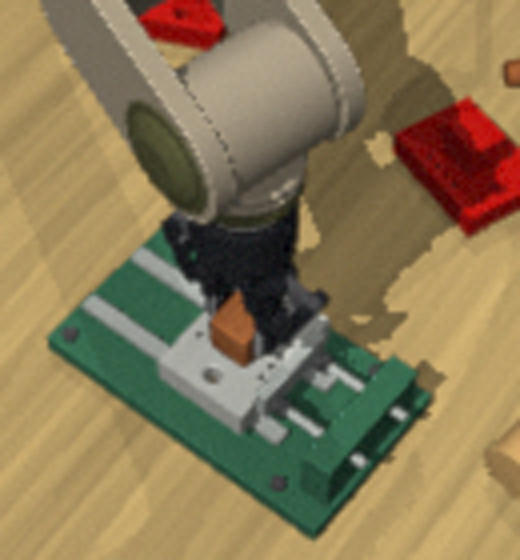

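The block is flat on the carriage and against the stop plate, with its front edge at about (250,400). The x force has begun to fall as the spring compresses. I add a few millimetres at a time.

arm_command:
  turn:
    - [0,0,0]
    - [0,0,0]
    - [0,0,0]
    - [0,0,0]
  xyz:
    - [0,0.04,0]
    - [0,0.04,0]
    - [0,0,0]
    - [0,0,0]
  claw: [30,30,30,30]

```text
time_s: 12.9
position: [0.5747, -0.0369, 0.0703]
tool_rot: [[0.06, 0.998, -0.001], [0.998, -0.06, 0.0], [0.0, -0.001, -1.0]]
ft_force: [-4.6, 2.0, 7.7]
grip_width: 0.0351
gripper_force: 63.1
```

arm_command:
  turn:
    - [0,0,0]
    - [0,0,0]
    - [0,0,0]
    - [0,0,0]
    - [0,0,0]
    - [0,0,0]
    - [0,0,0]
  xyz:
    - [0,0.03,0]
    - [0,0.03,0]
    - [0,0.01,0]
    - [0,0,0]
    - [0,0,0]
    - [0,0,0]
    - [0,0,0]
  claw: [30,30,30,30,30,30,30]

```text
time_s: 13.6
position: [0.5774, -0.037, 0.0704]
tool_rot: [[0.06, 0.998, -0.002], [0.998, -0.06, 0.0], [0.0, -0.002, -1.0]]
ft_force: [-8.6, 1.4, 10.3]
grip_width: 0.0351
gripper_force: 63.4
```

Run:
```python
from h import *
F=[]
for i in range(4):
    im,d=imaging.get_image("top" if i%2 else "scene"); s=env.observe(); F.append(s["ft_force"]); 
    if i%2: t=im
    else: sc,sd=im,d
print(s["time_s"],s["position"],np.mean(F,0),s["gripper_force"])
# block-plate height from scene depth, near the visible hole end
h=s["position"]-np.array(s["tool_rot"])[:,0]*.045; P=cloud("scene",sd)
k=(np.hypot(P[...,0]-h[0],P[...,1]-h[1])<.012)&(P[...,2]>.05)&(P[...,2]<.08); print("plate top z",np.median(P[...,2][k]),k.sum())
cv2.imwrite("pics/s4.png",np.hstack([cv2.resize(sc[160:250,220:330],(440,360)),cv2.resize(t[130:230,210:300],(324,360))]))
```

```text
13.8 [ 0.57745614 -0.03708172  0.0703563 ] [-8.01817384  1.88074952 10.23140936] 63.42509865760803
plate top z 0.060549474221834654 44
```

View pics/s4.png

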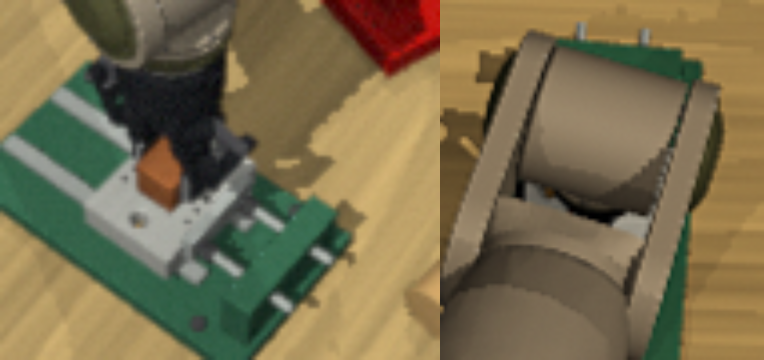

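The block sits flat (plate top 61 mm, expected 62) and presses with about 8 to 9 N. I add a last half-millimetre nudge, hold, and hand in.

arm_command:
  turn:
    - [0,0,0]
    - [0,0,0]
    - [0,0,0]
    - [0,0,0]
    - [0,0,0]
    - [0,0,0]
    - [0,0,0]
    - [0,0,0]
    - [0,0,0]
    - [0,0,0]
  xyz:
    - [0,0.01,0]
    - [0,0,0]
    - [0,0,0]
    - [0,0,0]
    - [0,0,0]
    - [0,0,0]
    - [0,0,0]
    - [0,0,0]
    - [0,0,0]
    - [0,0,0]
  claw: [30,30,30,30,30,30,30,30,30,30]

```text
time_s: 14.8
position: [0.5778, -0.0371, 0.0704]
tool_rot: [[0.06, 0.998, -0.003], [0.998, -0.06, 0.0], [0.0, -0.003, -1.0]]
ft_force: [-8.7, 1.0, 10.7]
grip_width: 0.0352
gripper_force: 63.5
```

```bash
python3 -c "
from rig import env
s=env.observe(); print(s['ft_force'],s['position']); print(env.close_job())"
```

```text
[-8.73607654  0.98643279 10.72332629] [ 0.57777772 -0.03707628  0.07035544]
the job is handed in; nothing more can be done
None
```

I handed the job in at about 15 s with the guide block seated on the carriage pins and held against the stop plate at roughly 9 N, the plate in by an estimated 9 mm; the hand-in gave no verdict.

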